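# Load two decks into the spring dispenser

### The job

Load both boxed card decks into the leaning spring dispenser, flat, one on top of the other: push each deck down onto the sprung platform until the catches at both ends snap over the top of the pile and hold it down by themselves. Leave the service bell, the token dish and the card guard where they stand.

Things in the scene. Friction and masses are not known exactly. Their poses are not given: they have to be found in the camera images.
- deck_a: boxed deck of playing cards: rigid off-white carton, grey border line and a row of small diamonds on both faces; 89 mm long (own x), 58 wide (y), 18 thick (z), 65 to 135 g. Starts flat on the table, to the left (+y) of the dispenser. Origin: centre of its underside. Both decks are alike: either first, either end, either face up.
- deck_b: boxed deck of playing cards: rigid off-white carton, grey border line and a row of small diamonds on both faces; 89 mm long (own x), 58 wide (y), 18 thick (z), 65 to 135 g. Starts flat on the table, to the right (-y) of the dispenser. Origin: centre of its underside. Both decks are alike: either first, either end, either face up.
- platform_top (a point): centre of the top face of the sprung brass platform (74 x 56 mm), moving with it; at rest 119 mm above the table. Axes: z = out of the mouth along the pile axis (30 deg from vertical), y = level, across, x = up the slope, away from the robot. A deck goes in with its length along x and its faces square to z.
- platform (a joint): travel of the sprung platform down the pile axis, m: 0 at rest (top), stop at 0.062. Spring 3.5 N at rest, growing 80 N/m. One caught deck holds it at about 0.034, two at about 0.052; push some 3 to 6 mm beyond these so that the catches snap over.
- dispenser: mahogany deck dispenser fixed to the table; pile axis leans 30 deg from vertical towards its -x (the robot). Four L-shaped corner posts guide a deck: 94 x 64 mm apart inside, rising 6 mm above the resting platform, then brass lips flaring out 5 mm, up to 17 mm above it. Both long sides are open for fingers: 62 mm wide, 60 mm deep below the resting platform. Origin: on the table, below the catches.
- nose_front (a point): tip of the lower (robot-side) brass catch, 20 mm wide, mid short end of the mouth, flat underside 16 mm below the resting platform along the pile axis. It reaches 5 mm over a deck's end; its face slopes up and out to the posts, so a deck pushed down shoves it aside (a few N). It springs back once the deck's top is below it.
- nose_back (a point): tip of the upper (far) brass catch, 20 mm wide, mid short end of the mouth, flat underside 16 mm below the resting platform along the pile axis. It reaches 5 mm over a deck's end; its face slopes up and out to the posts, so a deck pushed down shoves it aside (a few N). It springs back once the deck's top is below it.
- bell: domed nickel service bell on a dark round foot, 84 mm across, 55 mm high; loose bystander. Origin: centre of its underside.
- dish: white porcelain token dish, round, 90 mm across, 28 mm high; loose bystander. Origin: centre of its underside.
- card_guard: tortoiseshell acrylic card guard, a disc 48 mm across and 10 mm thick, lying between the robot and the dispenser; loose bystander. Origin: centre of its underside.
Mind the look-alikes: they are no part of the job. What is shaped like the deck_b but orange or red is not meant.

How it is judged:
At the end, for the whole second after the job is handed in: Both decks lie as one pile on the platform, within 7 mm (x) and 8 mm (y) of its centre, square to the pile axis within 0.07 rad (either face up), at rest; the platform is still, at 48 to 57 mm of travel, held by the catches alone (value of joint platform between 0.048 and 0.057 m and velocity of joint platform between -0.01 and 0.01 m/s and x of deck_a in the frame of platform_top between -0.007 and 0.007 m and y of deck_a in the frame of platform_top between -0.008 and 0.008 m and z of deck_a in the frame of platform_top between -0.005 and 0.042 m and angle between the z axis of each of deck_a, deck_b and the z axis of platform_top, either way round below 0.07 rad and linear speed of each of deck_a, deck_b below 0.02 m/s and x of deck_b in the frame of platform_top between -0.007 and 0.007 m and y of deck_b in the frame of platform_top between -0.008 and 0.008 m and z of deck_b in the frame of platform_top between -0.005 and 0.042 m); the robot touches nothing.
It fails at once if the service bell is pushed more than 30 mm away (distance of bell from where it was at the start of the episode above 0.03 m).
It fails at once if the token dish is pushed more than 30 mm away (distance of dish from where it was at the start of the episode above 0.03 m).
It fails at once if the card guard is pushed more than 30 mm away (distance of card_guard from where it was at the start of the episode above 0.03 m).
It also fails if it takes over 58 s, if anything falls off the work surface, if the arm or the gripper's body presses on something with over 40 N, if the wrist force passes 120 N, or if a joint passes its speed limit or range.

### The arm

A 6-joint arm with a two-finger parallel gripper is mounted at the origin on the work surface. World frame = base frame: x ahead of the robot, y to its left, z up, the work surface at z = 0. Lengths are in m, angles in rad, forces in N, time in s.
With the tool pointing down it reaches from about 0.35 to 0.975 m from the base axis. Payload 4.9 kg.
Tool frame: the origin (TCP) lies between the finger pads; the fingertips stand ahead of it and the grasp point (between the pads) lies 11 mm behind it (tcp_to_tips is the z of the fingertips in the tool frame, in m); z points along the fingers, x is the direction in which the jaws open and shut, and the axes are right-handed (so a half turn about z gives the same grasp; the last joint's range is limited). The gripper opens to 85 mm and grips with 20 to 120 N. Pads are 22 mm wide; open, the fingers measure 114 mm over their backs; the gripper's body (76 mm by 85 mm) begins 54 mm behind the grasp point. The pads swing forward as they close: fully open they stand 13 mm farther back than shut.
Start: joints at [1.062, 0.053, 1.613, -0, 1.476, -0.119], TCP at [0.237, 0.578, 0.239] pointing down, gripper open.
Joint ranges: [-3.01, 3.01], [-1.01, 2.22], [0.06, 2.58], [-1.02, 4.17], [0.09, 2.62], [-3.14, 3.14]. Speed limits (rad/s): [2.57, 2.57, 3.14, 3.14, 3.14, 3.14].

### API

Orientations are given as [roll, pitch, yaw] about the fixed x, y, z axes, in that order (R = Rz(yaw) Ry(pitch) Rx(roll)).
In Python, from station import read_state, snapshot, sign_off, tcp_to_tips gives the robot as it stands.
- The arm moves only by the tool apply_moves, never from a script. Its argument "steps" is a list of rows, each a list of 6 numbers: the shift along the tool's x, y, z in mm, then the turn, a rotation vector about the tool's x, y, z in degrees. A call has 1 to 10 rows; each row is the pose to reach, as a shift and turn from the pose measured when the call began, along the tool's axes at that moment; what a row does not reach only later rows make up. A row lasts 1/8 s, in which the tool goes at most 62.5 mm and 10.7 degrees, less where a joint would pass 70% of its speed; a pose out of reach is approached as far as the arm can. A call with a gripper value outside its range is refused whole. "jaw" is the closure in counts, from 0 (fully open) to 255 (shut), set as the call begins (left out, the last holds). The fingers move at their own pace and stop on an object; "newtons" is the grip in N (left out, the last holds). Time passes only in rows, so rows that repeat a pose let the fingers close. It gives the time, the measured TCP pose, the force and the opening at its end, in the units of the state.
- read_state(): the state, without advancing time (a new reading comes with each control period).
- snapshot(name): name is "scene" or "top" or "wrist"; returns a dict with "pixels" (384x512x3 uint8, blue, green, red), "intrinsics" (3x3 intrinsics, pixels), "k1" (the pictures are not rectified: a ray, as slopes to the right and down, at radius r is drawn at 1 + k1 r^2 times it, then the intrinsics apply), "pose" (4x4, takes a point from camera to world coordinates). Camera axes: x right, y up, looking along -z (the intrinsics and any distortion apply to the point x, -y, -z); pixel columns grow to the right and rows downward; lengths in m; the calibration is good to about 2 mm. A picture is of the moment at which its call begins. There is no depth.
- sign_off(): hands the job in, once; it reports no verdict.
The state is a dict: "clock": time; "qpos": joint angles; "joint_vel": joint speeds; "joint_efforts": joint torques, N m; "tool_pos": TCP position; "tcp_rot": TCP orientation; "wrist_force": force on the tool from outside, world axes, zero at the start; "wrist_torque": the same for the moment, N m; "width": opening from 0.0 (shut) to 1.0 (fully open).
Only numpy, scipy, OpenCV 4.12 (cv2) and the standard library are available. Lean on these libraries where they do the work, as an engineer would, in place of code of your own. Each camera call takes 0.05 s, during which the arm holds its last target.

## Working session

There is one attempt and no reset: what is moved stays moved. The work goes in short steps, Python scripts to look and compute and a tool call to move; the robot and the scene stay as the last step left them, time stands still between calls to the robot, and variables do not carry over. Pictures are saved under pics/ and viewed, and the job is handed in when it is done.

Besides the shell and the picture viewer there is one more tool, called as a command line: name --pt "numbers of a row" for each row, then --argument value for the rest. apply_moves: Moves the arm, as the interface text tells. Its arguments: {"type":"object","properties":{"steps":{"type":"array"},"jaw":{"type":"number"},"newtons":{"type":"number"}},"required":["steps"]}

```bash
ls; mkdir -p pics; python3 - <<'E'
from station import *
import cv2
print(read_state(), tcp_to_tips)
for n in ("scene","top","wrist"):
    s=snapshot(n); cv2.imwrite(f"pics/{n}0.png",s["pixels"]); print(n,s["intrinsics"],s["k1"],s["pose"])
E
```

```text
pics
{'clock': 0.0, 'qpos': array([ 1.06199169e+00,  5.33447637e-02,  1.61430072e+00, -2.79743150e-05,
        1.47598686e+00, -1.18983567e-01]), 'joint_vel': array([ 0.00175083, -0.00048819,  0.00046316,  0.00012423,  0.00163987,
       -0.0005249 ]), 'joint_efforts': array([ 9.71000045e-04, -3.93697572e+01, -3.70168912e+01, -4.87105251e-05,
        7.22828656e-03,  3.57052636e-05]), 'tool_pos': array([0.23721373, 0.57757804, 0.23806648]), 'tcp_rot': array([-3.14137818e+00,  2.02857787e-03,  1.18097816e+00]), 'wrist_force': array([-0.94487827, -0.02417207,  0.43288746]), 'wrist_torque': array([-0.01822576, -0.02650633, -0.00829543]), 'width': 1.0007051907283158} 0.008
scene [[428.10442938   0.         246.59381824]
 [  0.         428.10442938 180.25606815]
 [  0.           0.           1.        ]] -0.15781023142994235 [[ 0.69402453 -0.40603334  0.59453081  1.2349096 ]
 [ 0.71974634  0.41100576 -0.5594993  -0.69633031]
 [-0.01718022  0.81621762  0.57748909  0.78543014]
 [ 0.          0.          0.          1.        ]]
top [[466.93577219   0.         257.0513122 ]
 [  0.         466.93577219 192.40222381]
 [  0.           0.           1.        ]] 0.06419776402770078 [[ 0.08071189  0.97361495 -0.21344675  0.29839173]
 [-0.996722    0.08003137 -0.01184172 -0.00850322]
 [ 0.00555316  0.21370284  0.97688293  1.2489812 ]
 [ 0.          0.          0.          1.        ]]
wrist [[345.17767501   0.         254.87351417]
 [  0.         345.17767501 197.16484473]
 [  0.           0.           1.        ]] -0.0545014964280846 [[ 0.38072484 -0.87710816 -0.29279664  0.16107569]
 [ 0.92468617  0.360441    0.12262863  0.60778954]
 [-0.00202265 -0.31743277  0.94827862  0.37325349]
 [ 0.          0.          0.          1.        ]]
```

View pics/scene0.png

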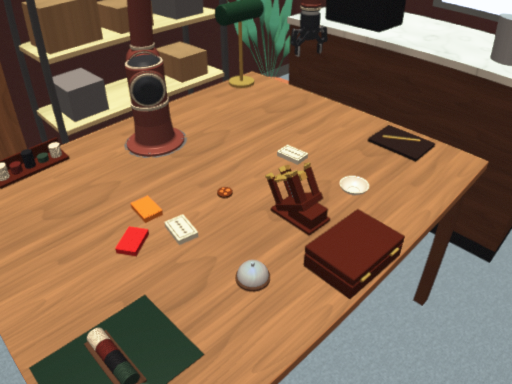

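View pics/top0.png

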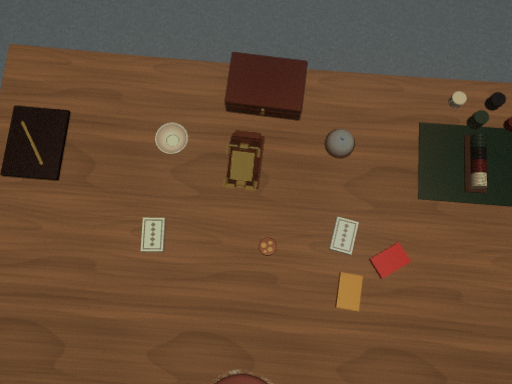

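View pics/wrist0.png

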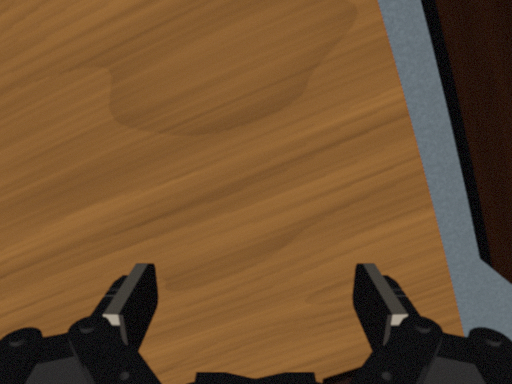

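Scene/top views: off-white deck at left, top px (152,235) = deck_a. On the right are an off-white one at (344,236), an orange one at (349,291) and a red one at (390,260). Only (344,236) is off-white with diamonds, so it fits deck_b. The dispenser is at (243,165). I'll confirm in enlarged crops.

```bash
python3 - <<'E'
import cv2, numpy as np
im=cv2.imread("pics/top0.png")
c=lambda x,y,w,h,k:cv2.resize(im[y:y+h,x:x+w],None,fx=k,fy=k,interpolation=cv2.INTER_CUBIC)
a=c(127,210,50,50,7);b=c(319,211,50,50,7)
cv2.imwrite("pics/decks.png",np.hstack([a,b]))
cv2.imwrite("pics/disp.png",c(208,118,70,80,7))
im=cv2.imread("pics/scene0.png")
cv2.imwrite("pics/disp_s.png",c(255,155,85,80,7))
E
```

```text
(no output)
```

View pics/decks.png

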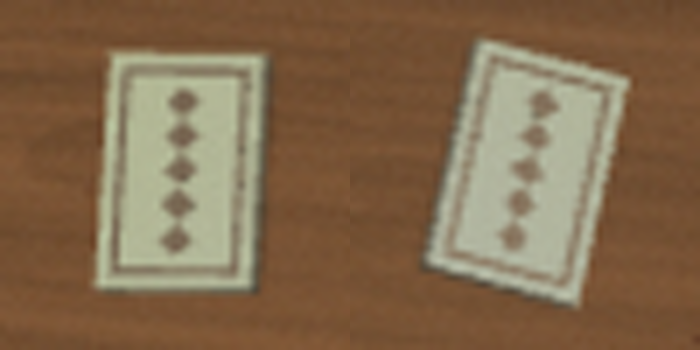

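View pics/disp.png

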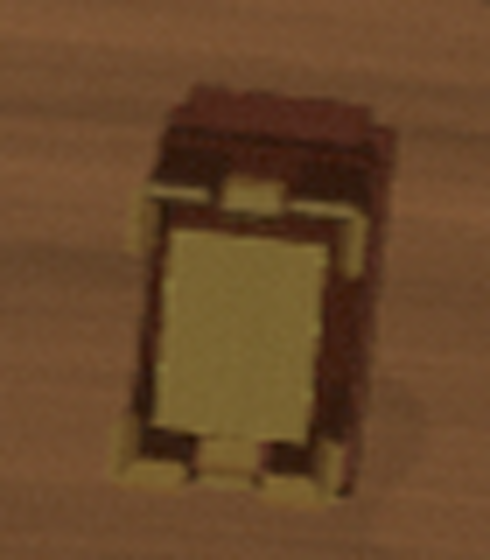

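View pics/disp_s.png

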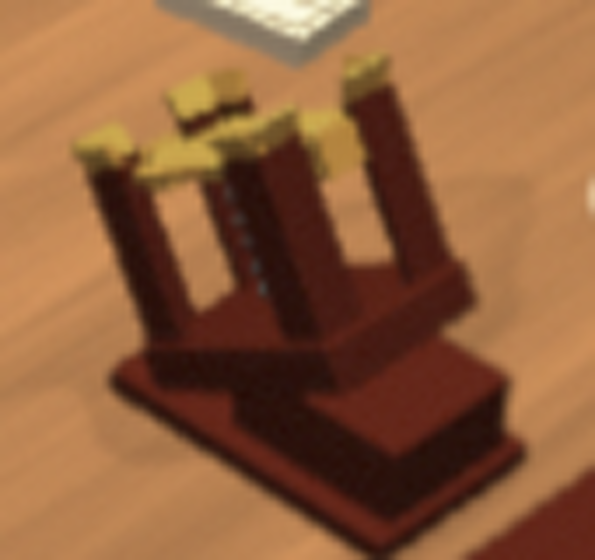

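```bash
cat > h.py <<'E'
import numpy as np, cv2
from scipy.spatial.transform import Rotation as R
from scipy.optimize import least_squares
def proj(s,P):
    M=s["pose"]; p=(np.atleast_2d(P)-M[:3,3])@M[:3,:3]
    u=p[:,0]/-p[:,2]; v=-p[:,1]/-p[:,2]; f=1+s["k1"]*(u*u+v*v); K=s["intrinsics"]
    return np.c_[K[0,0]*u*f+K[0,2],K[1,1]*v*f+K[1,2]]
def fit(s_uv,model,p0):
    f=lambda p: np.concatenate([(proj(s,model(p))-uv).ravel() for s,uv in s_uv])
    r=least_squares(f,p0); return r.x, np.abs(r.fun).max()
def rect(lx,ly): return np.array([[lx,ly,0],[lx,-ly,0],[-lx,-ly,0],[-lx,ly,0]])/2
def deck(p,z=.018): return R.from_euler('z',p[2]).apply(rect(.089,.058))+[p[0],p[1],z]
def plat(p,lx=.074,ly=.056,h=0.119): return R.from_euler('ZY',[p[2],-np.pi/6]).apply(rect(lx,ly))+[p[0],p[1],h]
def crop(uv,x,y,k): return (np.array(uv,float)+.5)/k-.5+[x,y]
def pose(st): return R.from_euler('xyz',st["tcp_rot"]), st["tool_pos"]
def delta(st,Rt,pt):
    R0,p0=pose(st); return np.round(R0.inv().apply(np.array(pt)-p0)*1000,1), np.round((R0.inv()*Rt).as_rotvec(degrees=True),1)
E
python3 - <<'E'
from h import *; from station import snapshot
s=snapshot("top")
A=crop([(110,53),(268,53),(256,290),(96,290)],127,210,7)
B=crop([(130,40),(278,78),(228,305),(75,265)],319,211,7)
P=crop([(175,230),(328,245),(305,443),(155,425)],208,118,7)
print(fit([(s,A)],deck,[.4,.2,0]));print(fit([(s,B)],deck,[.4,-.2,0]));print(fit([(s,P)],plat,[.55,0,0]))
# guard bell dish
for n,uv,z in (("guard",(267,247),.01),("bell",(340,143),.03),("dish",(171,139),.02)):
    print(n,fit([(s,np.array([uv]))],lambda p:np.array([[p[0],p[1],z]]),[.4,0])[0])
E
```

```text
(array([0.43320476, 0.27143687, 0.07746851]), np.float64(0.30646165093165223))
(array([ 0.47134155, -0.23168937, -0.18219185]), np.float64(0.1880448569781663))
(array([ 0.6105623 ,  0.0484756 , -0.04172949]), np.float64(0.4680279308342108))
guard [ 0.42383859 -0.03166307]
bell [ 0.72094602 -0.20834562]
dish [0.6974682  0.25455827]
```

```bash
cat >> h.py <<'E'
def down(yaw): # tool z down, tool x along deck y
    return R.from_euler('xyz',[np.pi,0,yaw+np.pi/2])
E
python3 - <<'E'
from h import *; from station import *
print(delta(read_state(),down(.077),[.433,.271,.12]))
E
```

```text
(array([-209.2,  297.6,  118.7]), array([ -0. ,   0.1, -26.7]))
```

apply_moves --pt "-209 298 119 0 0 -27" --pt "-209 298 119 0 0 -27" --pt "-209 298 119 0 0 -27" --pt "-209 298 119 0 0 -27" --pt "-209 298 119 0 0 -27" --pt "-209 298 119 0 0 -27" --pt "-209 298 119 0 0 -27" --pt "-209 298 119 0 0 -27" --pt "-209 298 119 0 0 -27" --jaw 0 --newtons 60

```text
clock: 1.32
tool_pos: [0.4333, 0.2723, 0.1205]
tcp_rot: [3.141, 0.0, 1.654]
wrist_force: [-0.4, -0.7, -0.2]
width: 1.002
```

```bash
python3 - <<'E'
from h import *; from station import *
s=snapshot("wrist"); cv2.imwrite("pics/w1.png",cv2.resize(s["pixels"],None,fx=1.5,fy=1.5,interpolation=cv2.INTER_CUBIC)); st=read_state(); print(st["tool_pos"],st["tcp_rot"],st["clock"])
E
```

```text
[0.43320917 0.27246463 0.12049741] [3.14130754e+00 3.94286551e-04 1.65425956e+00] 1.375
```

View pics/w1.png

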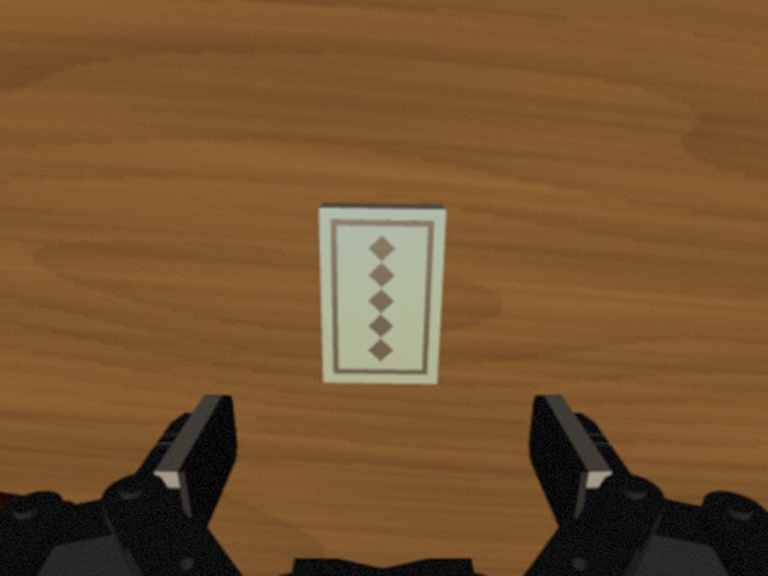

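```bash
python3 - <<'E'
from h import *; from station import *
s=snapshot("wrist")
uv=crop([(437,384),(323,384),(319,208),(446,208)],0,0,1.5)
print(fit([(s,uv)],deck,[.43,.27,.07])); 
# where are tips: left finger inner tip px
st=read_state()
R0,p0=pose(st)
for z in (-.01,-.005,0,.008): print(z, proj(s,R0.apply([[x,y,z] for x in(-.0425,.0425) for y in(-.011,.011)])+p0)*1.5)
E
```

```text
(array([0.43290561, 0.27060033, 0.07244004]), np.float64(1.3039074470768526))
-0.01 [[231.72852953 397.76049646]
 [239.37585393 464.70101061]
 [540.91794014 397.47980086]
 [533.01401513 464.42292712]]
-0.005 [[236.5221917  388.92189984]
 [243.66930564 454.30790196]
 [535.87893053 388.65353812]
 [528.4964317  454.04240231]]
0 [[241.0258513  380.62496606]
 [247.71948031 444.51284625]
 [531.14438861 380.36773099]
 [524.2345123  444.25869159]]
0.008 [[247.6899535  368.3601563 ]
 [253.74163716 429.96488024]
 [524.13801357 368.11862495]
 [517.89698543 429.72671697]]
```

Wrist view confirms deck_a centred between the fingers (px 381,296, enlarged picture). Descending and gripping.

apply_moves --pt "-1.5 0 50 0 0 0.5" --pt "-1.5 0 90 0 0 0.5" --pt "-1.5 0 113 0 0 0.5" --pt "-1.5 0 113.5 0 0 0.5" --pt "-1.5 0 113.5 0 0 0.5"

```text
clock: 2.05
tool_pos: [0.4341, 0.2719, 0.0083]
tcp_rot: [3.139, -0.0, 1.647]
wrist_force: [0.2, -0.1, 0.7]
width: 1.005
```

apply_moves --pt "0 0 0 0 0 0" --pt "0 0 0 0 0 0" --pt "0 0 0 0 0 0" --pt "0 0 0 0 0 0" --pt "0 0 0 0 0 0" --pt "0 0 0 0 0 0" --pt "0 0 0 0 0 0" --pt "0 0 0 0 0 0" --jaw 255 --newtons 60

```text
clock: 3.05
tool_pos: [0.4357, 0.2727, 0.0104]
tcp_rot: [3.136, -0.002, 1.647]
wrist_force: [-1.0, 0.9, 5.8]
width: 0.663
```

```bash
python3 - <<'E'
from h import *; from station import *
s=snapshot("wrist"); cv2.imwrite("pics/w2.png",cv2.resize(s["pixels"],None,fx=1.5,fy=1.5,interpolation=cv2.INTER_CUBIC)); st=read_state(); print(st["tool_pos"],st["tcp_rot"],st["clock"],st["width"])
E
```

```text
[0.43571415 0.27272081 0.0104223 ] [ 3.13578159e+00 -1.73540562e-03  1.64678488e+00] 3.1 0.6622425542314625
```

View pics/w2.png

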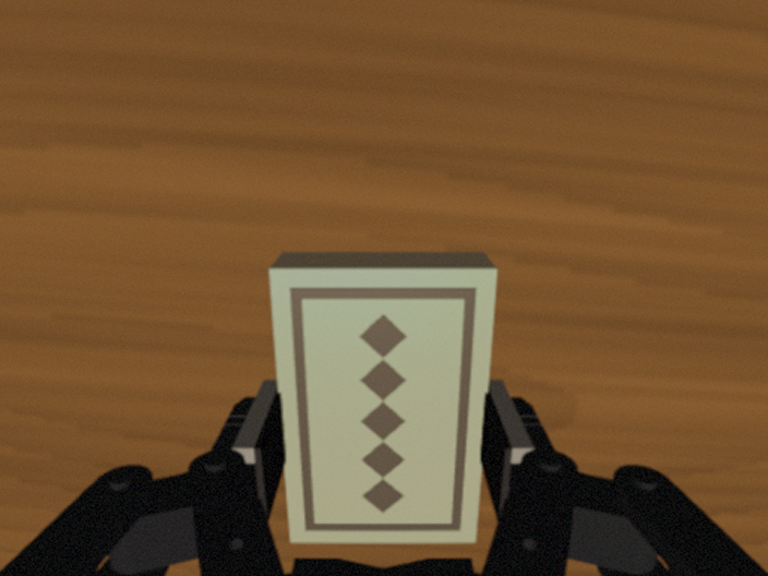

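```bash
python3 - <<'E'
from h import *; from station import *
s=snapshot("wrist"); st=read_state(); R0,p0=pose(st)
uv=crop([(476,543),(291,543),(269,268),(497,268)],0,0,1.5)
x,r=fit([(s,uv)],deck,[.43,.27,.07]); print(x,r)
print(R0.inv().apply(np.array([x[0],x[1],0])-p0)*1000, R0.as_euler('xyz'))
E
```

```text
[0.43307378 0.27156401 0.07649111] 1.0576715031839399
[-0.92882435 -2.75870082 10.38588682] [ 3.13583449e+00 -1.67127972e-03  1.64676443e+00]
```

apply_moves --pt "0 0 -30 0 0 0" --pt "0 0 -80 0 0 0" --pt "0 0 -130 0 0 0" --pt "0 0 -190 0 0 0" --pt "0 0 -210 0 0 0" --pt "0 0 -210 0 0 0"

```text
clock: 3.9
tool_pos: [0.4353, 0.2725, 0.222]
tcp_rot: [3.133, -0.003, 1.647]
wrist_force: [-0.0, 0.8, -0.9]
width: 0.657
```

```bash
python3 - <<'E'
from h import *; from station import *
s=snapshot("wrist"); cv2.imwrite("pics/w3.png",cv2.resize(s["pixels"],None,fx=1.5,fy=1.5,interpolation=cv2.INTER_CUBIC)); st=read_state(); print(st["tool_pos"],st["tcp_rot"],st["clock"],st["width"],st["wrist_force"])
E
```

```text
[0.43417775 0.27206204 0.21954273] [ 3.13654579e+00 -1.44955105e-03  1.64663767e+00] 3.95 0.6590793181096345 [ 0.00228463 -0.47387009 -1.70908452]
```

View pics/w3.png

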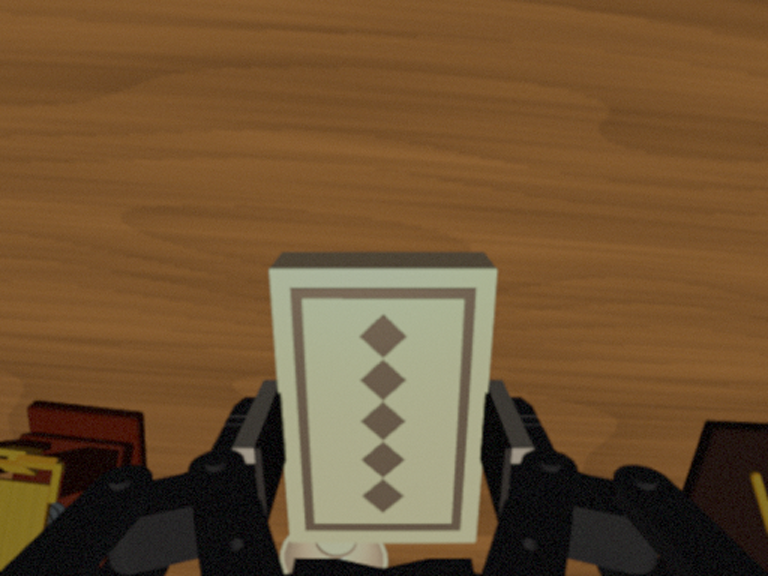

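```bash
python3 - <<'E'
from h import *; from station import *
print(delta(read_state(),down(-.042),[.71,.05,.32]))
E
```

```text
(array([-242.2,  258.7,  -99.5]), array([ 0.3, -0.1,  6.8]))
```

apply_moves --pt "-20 21 -60 0 0 3" --pt "-60 60 -99 0 0 7" --pt "-100 100 -99 0 0 7" --pt "-140 145 -99 0 0 7" --pt "-180 190 -99 0 0 7" --pt "-220 235 -99 0 0 7" --pt "-242 258 -99 0 0 7" --pt "-242 258 -99 0 0 7" --pt "-242 258 -99 0 0 7"

```text
clock: 5.08
tool_pos: [0.7083, 0.0506, 0.3164]
tcp_rot: [3.142, -0.002, 1.525]
wrist_force: [0.2, 0.6, -0.8]
width: 0.662
```

```bash
python3 - <<'E'
from h import *; from station import *
s=snapshot("wrist"); cv2.imwrite("pics/w4.png",cv2.resize(s["pixels"],None,fx=1.5,fy=1.5,interpolation=cv2.INTER_CUBIC)); st=read_state(); print(st["tool_pos"],st["tcp_rot"],st["clock"],st["width"],st["wrist_force"])
E
```

```text
[0.70826597 0.05095288 0.31750852] [ 3.13998541e+00 -2.29268797e-03  1.52535322e+00] 5.125 0.6583504117392541 [-0.18725025  0.39882347 -1.32818009]
```

View pics/w4.png

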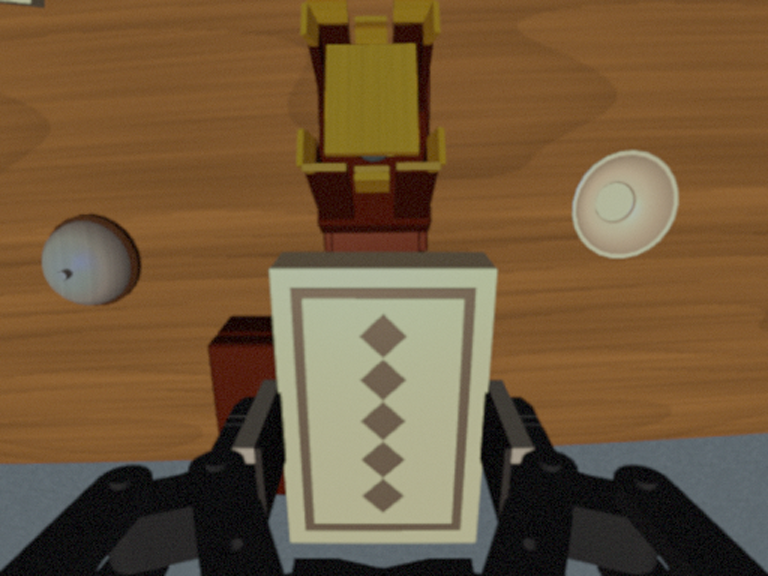

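```bash
python3 - <<'E'
from h import *; from station import *
s=snapshot("wrist"); im=s["pixels"]; np.savez("w4.npz",pixels=im,intrinsics=s["intrinsics"],k1=s["k1"],pose=s["pose"])
cv2.imwrite("pics/w4c.png",cv2.resize(im[0:100,190:310],None,fx=6,fy=6,interpolation=cv2.INTER_CUBIC))
E
```

```text
(no output)
```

View pics/w4c.png

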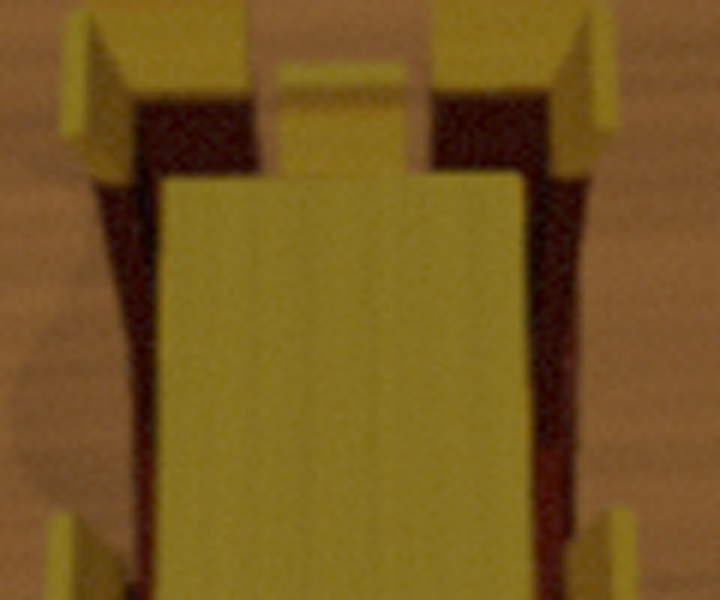

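```bash
python3 - <<'E'
from h import *
im=np.load("w4.npz")["pixels"]
cv2.imwrite("pics/w4d.png",cv2.resize(im[60:155,190:310],None,fx=6,fy=6,interpolation=cv2.INTER_CUBIC))
E
```

```text
(no output)
```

View pics/w4d.png

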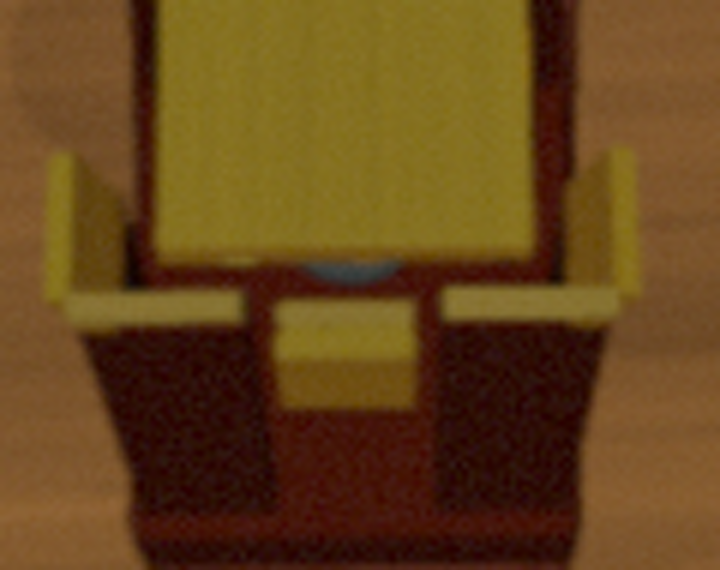

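```bash
python3 - <<'E'
from h import *; from station import snapshot
w=dict(np.load("w4.npz")); t=snapshot("top")
uw=np.vstack([crop([(537,246),(155,248)],190,60,6),crop([(162,180),(525,175)],190,0,6)])
ut=crop([(175,230),(328,245),(305,443),(155,425)],208,118,7)
print(fit([(w,uw)],plat,[.6,.05,0])); print(fit([(t,ut)],plat,[.6,.05,0]))
x,r=fit([(w,uw)],plat,[.6,.05,0]); print(proj(w,plat(x))-uw)
m=lambda p:plat(p[:3],h=p[3])
print(fit([(w,uw)],m,[.6,.05,0,.12]))
E
```

```text
(array([ 0.6098524 ,  0.04757574, -0.03653409]), np.float64(0.5432666259115706))
(array([ 0.6105623 ,  0.0484756 , -0.04172949]), np.float64(0.46802796389687273))
[[-0.20616403  0.19576555]
 [ 0.120017    0.54326663]
 [ 0.35419319 -0.459638  ]
 [-0.26235684 -0.30886402]]
(array([ 0.60981116,  0.04755926, -0.03654966,  0.11804014]), np.float64(0.43881498271960595))
```

```bash
cat >> h.py <<'E'
PP=np.array([.610,.048,.119]); PR=R.from_euler('ZY',[-.038,-np.pi/6]); 
px,py,pz=PR.as_matrix().T
PT=R.from_matrix(np.c_[py,px,-pz])
def tgt(d,off=(-.0005,-.0028,.0104)): return PP+pz*d-PT.apply(off)
def rel(st,off=(-.0005,-.0028,.0104)): # deck underside centre in rest-platform frame, and tilt
    R0,p0=pose(st); return np.round(PR.inv().apply(R0.apply(off)+p0-PP)*1000,1), np.round((PT.inv()*R0).as_rotvec(degrees=True),2)
E
python3 - <<'E'
from h import *; from station import *
st=read_state()
for d in (.12,.06): print(tgt(d),delta(st,PT,tgt(d)))
E
```

```text
[0.54728918 0.05088452 0.23332971] (array([  -7.8, -161.3,   85. ]), array([-29.8,  -0. ,  -0.4]))
[0.57726753 0.04974479 0.18136819] (array([  -7.7, -131.5,  137.1]), array([-29.8,  -0. ,  -0.4]))
```

apply_moves --pt "-3 -60 -10 -8 0 0" --pt "-7 -115 -10 -17 0 0" --pt "-8 -161 20 -26 0 0" --pt "-8 -161 60 -30 0 -0.4" --pt "-8 -161 85 -30 0 -0.4" --pt "-8 -161 85 -30 0 -0.4" --pt "-8 -161 85 -30 0 -0.4" --pt "-8 -161 85 -30 0 -0.4"

```text
clock: 6.22
tool_pos: [0.5488, 0.0507, 0.2358]
tcp_rot: [2.611, -0.0, 1.533]
wrist_force: [-0.3, -0.1, 0.3]
width: 0.658
```

```bash
python3 - <<'E'
from h import *; from station import *
st=read_state(); print(rel(st)); print(delta(st,PT,tgt(.06)),delta(st,PT,tgt(.02)),st["clock"],st["qpos"])
s=snapshot("scene"); cv2.imwrite("pics/s5.png",cv2.resize(s["pixels"][100:260,200:400],None,fx=4,fy=3.7,interpolation=cv2.INTER_CUBIC))
E
```

```text
(array([ 2.700e+00, -1.000e-01,  1.214e+02]), array([-0.4 ,  0.02,  0.01]))
(array([ 0.1, -3. , 61.4]), array([ 0.4, -0. , -0. ])) (array([ 1.000e-01, -3.300e+00,  1.014e+02]), array([ 0.4, -0. , -0. ])) 6.225 [-0.04474857 -0.46280503  2.12262857  0.00455108  0.95113454 -1.57903095]
```

View pics/s5.png

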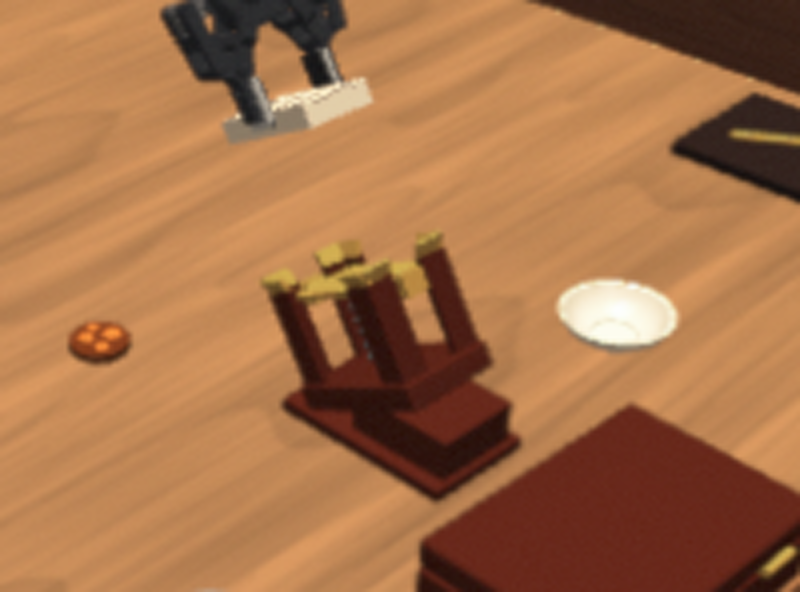

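The scene view shows the deck held at the dispenser's tilt, above its mouth (crop px 300,105; mouth at 350,275). Approaching.

apply_moves --pt "0 -3 40 0.4 0 0" --pt "0 -3 75 0.4 0 0" --pt "0 -3.3 96 0.4 0 0" --pt "0 -3.3 96 0.4 0 0" --pt "0 -3.3 96 0.4 0 0" --pt "0 -3.3 96 0.4 0 0"

```text
clock: 7.02
tool_pos: [0.595, 0.0489, 0.1529]
tcp_rot: [2.616, -0.0, 1.533]
wrist_force: [0.6, 0.3, -1.1]
width: 0.657
```

```bash
python3 - <<'E'
from h import *; from station import *
st=read_state(); print(rel(st)); print(delta(st,PT,tgt(0)),st["clock"])
s=snapshot("wrist"); cv2.imwrite("pics/w6.png",cv2.resize(s["pixels"],None,fx=1.5,fy=1.5,interpolation=cv2.INTER_CUBIC))
s=snapshot("scene"); cv2.imwrite("pics/s6.png",cv2.resize(s["pixels"][130:240,240:350],None,fx=5.4,fy=5.4,interpolation=cv2.INTER_CUBIC))
E
```

```text
(array([ 1.2, -0.1, 26.4]), array([-0.13,  0.01,  0.01]))
(array([ 0.1, -1.2, 26.4]), array([ 0.1, -0. , -0. ])) 7.025
```

View pics/w6.png

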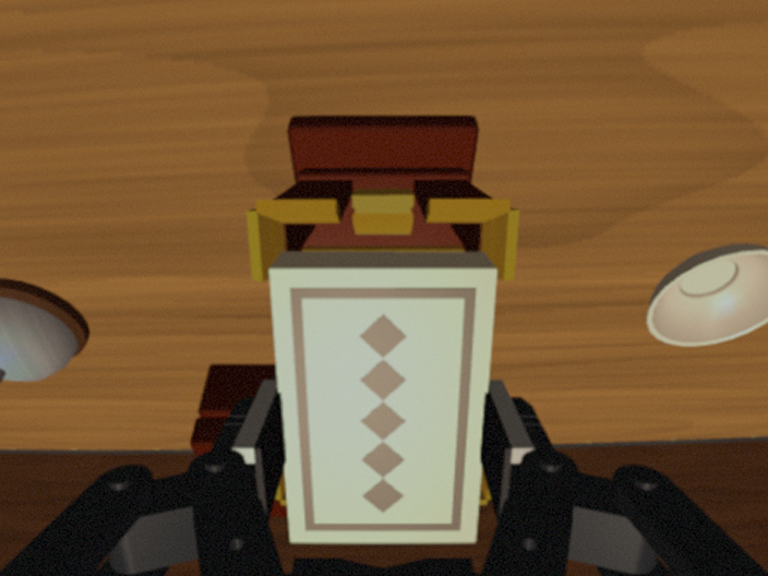

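View pics/s6.png

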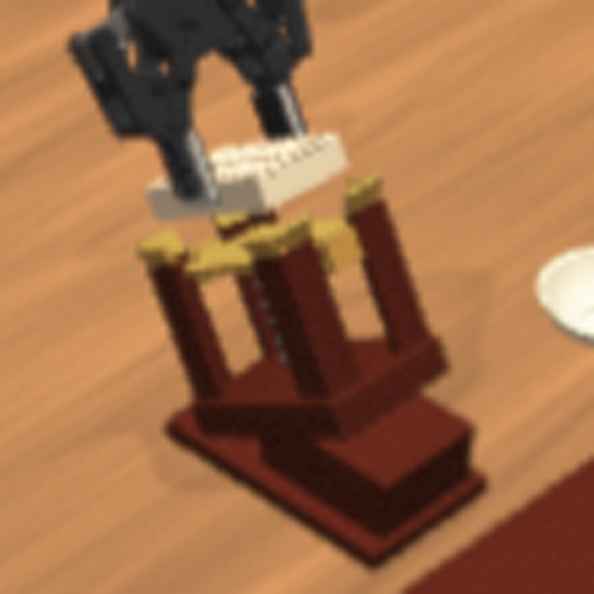

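apply_moves --pt "0 -1.2 6 0.1 0 0" --pt "0 -1.2 12 0.1 0 0" --pt "0 -1.2 18 0.1 0 0" --pt "0 -1.2 22 0.1 0 0" --pt "0 -1.2 26 0.1 0 0" --pt "0 -1.2 26 0.1 0 0"

```text
clock: 7.88
tool_pos: [0.6067, 0.0485, 0.1291]
tcp_rot: [2.619, -0.0, 1.533]
wrist_force: [-3.1, -0.6, 0.6]
width: 0.662
```

```bash
python3 - <<'E'
from h import *; from station import *
st=read_state(); print(rel(st)); print(delta(st,PT,tgt(-.04)),st["clock"],pose(st)[0].inv().apply(st["wrist_force"]))
E
```

```text
(array([-0.6, -0.1, -0. ]), array([0.04, 0.01, 0.01]))
(array([ 0.1,  0.6, 40. ]), array([-0., -0., -0.])) 7.875 [-0.67269037 -2.42876495 -2.03787915]
```

apply_moves --pt "0 0.5 6 0 0 0" --pt "0 0.5 12 0 0 0" --pt "0 0.5 18 0 0 0" --pt "0 0.5 24 0 0 0" --pt "0 0.5 24 0 0 0" --newtons 90

```text
clock: 8.5
tool_pos: [0.62, 0.048, 0.109]
tcp_rot: [2.617, -0.001, 1.533]
wrist_force: [-0.5, -0.6, 2.8]
width: 0.651
```

```bash
python3 - <<'E'
from h import *; from station import *
st=read_state(); print(rel(st)); print(delta(st,PT,tgt(-.04)),st["clock"],st["width"],pose(st)[0].inv().apply(st["wrist_force"]))
s=snapshot("wrist"); cv2.imwrite("pics/w7.png",cv2.resize(s["pixels"],None,fx=1.5,fy=1.5,interpolation=cv2.INTER_CUBIC))
E
```

```text
(array([  0.9,  -0.1, -24.1]), array([-0.06,  0.02,  0.03]))
(array([ 0.1, -0.9, 15.9]), array([ 0.1, -0. , -0. ])) 8.5 0.6508951337028012 [-0.65445427  0.93576111 -2.65904969]
```

View pics/w7.png

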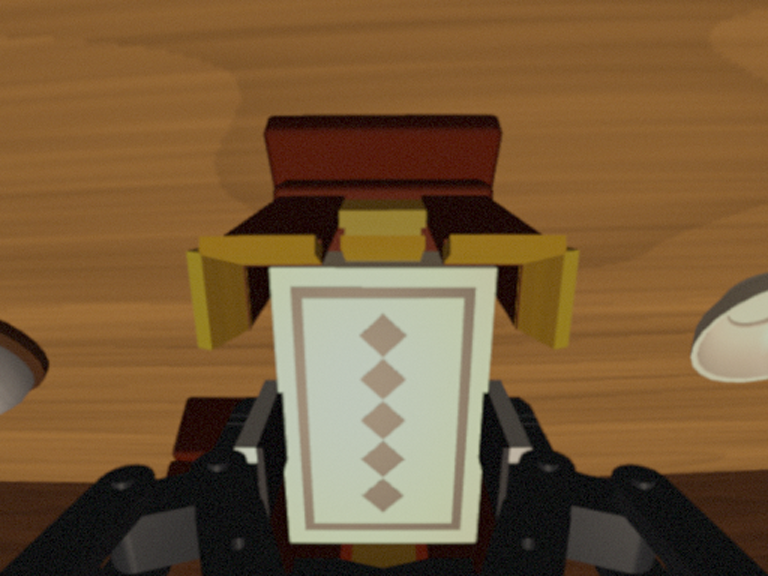

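apply_moves --pt "0 -0.9 5 0 0 0" --pt "0 -0.9 10 0 0 0" --pt "0 -0.9 14 0 0 0" --pt "0 -0.9 16.5 0 0 0" --pt "0 -0.9 16.5 0 0 0" --pt "0 -0.9 16.5 0 0 0"

```text
clock: 9.3
tool_pos: [0.6279, 0.0477, 0.0949]
tcp_rot: [2.616, -0.001, 1.532]
wrist_force: [-1.1, -0.1, 4.6]
width: 0.649
```

```bash
python3 - <<'E'
from h import *; from station import *
st=read_state(); print(rel(st)); print(delta(st,PT,tgt(-.04)),st["clock"],st["width"],pose(st)[0].inv().apply(st["wrist_force"]))
s=snapshot("wrist"); cv2.imwrite("pics/w8.png",cv2.resize(s["pixels"],None,fx=1.5,fy=1.5,interpolation=cv2.INTER_CUBIC))
E
```

```text
(array([  0.7,  -0.1, -40.3]), array([-0.14,  0.02,  0.04]))
(array([ 0.1, -0.7, -0.3]), array([ 0.1, -0. , -0. ])) 9.3 0.6494336488722136 [-0.1537263   1.41499423 -4.52905945]
```

View pics/w8.png

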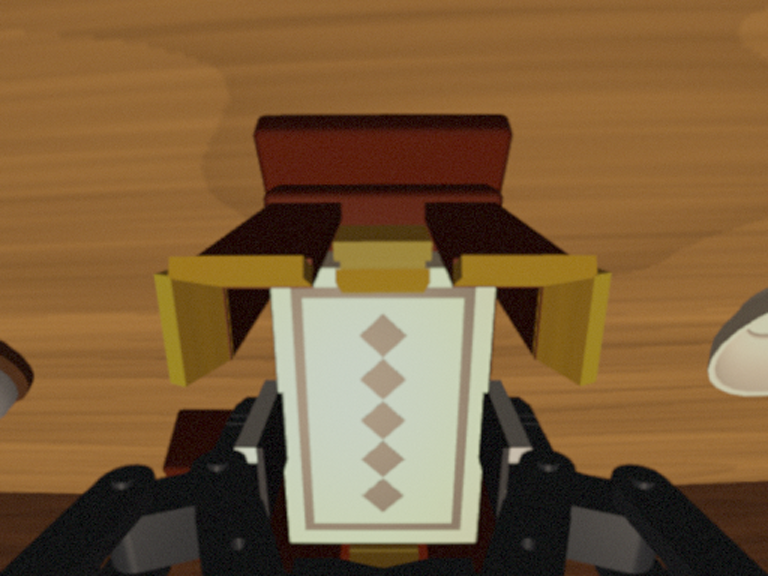

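apply_moves --pt "0 0 0 0 0 0" --pt "0 0 0 0 0 0" --pt "0 0 0 0 0 0" --pt "0 0 0 0 0 0" --pt "0 0 0 0 0 0" --jaw 0

```text
clock: 9.98
tool_pos: [0.6279, 0.0477, 0.0948]
tcp_rot: [2.616, -0.001, 1.532]
wrist_force: [-0.2, -0.3, 0.5]
width: 0.999
```

```bash
python3 - <<'E'
from h import *; from station import *
st=read_state(); print(rel(st)); print(st["clock"],st["width"],pose(st)[0].inv().apply(st["wrist_force"]))
s=snapshot("wrist"); cv2.imwrite("pics/w9.png",cv2.resize(s["pixels"],None,fx=1.5,fy=1.5,interpolation=cv2.INTER_CUBIC))
E
```

```text
(array([  0.6,  -0.1, -40.3]), array([-0.13,  0.02,  0.04]))
9.975 0.9994185978808241 [-0.35329294  0.11069982 -0.47050612]
```

View pics/w9.png

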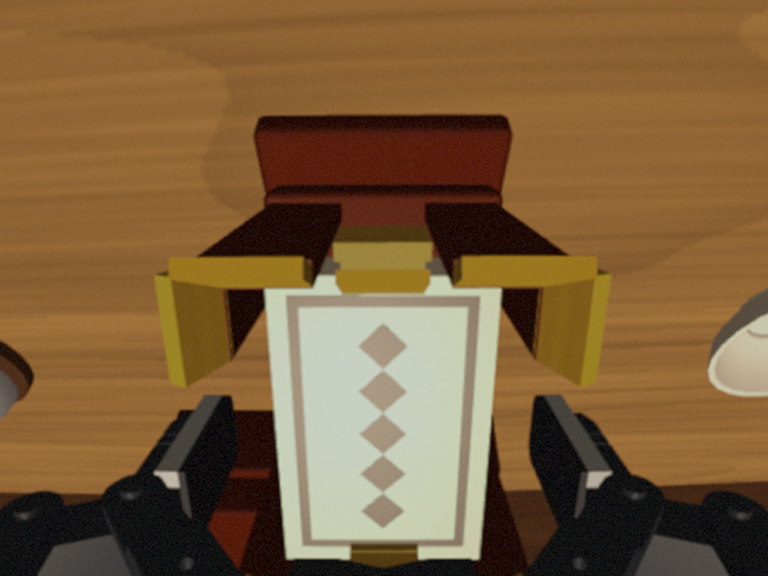

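Both catches sit over the deck (px 382,280 and 384,552) and it stayed down after the release. Retracting along the axis.

apply_moves --pt "0 0 -25 0 0 0" --pt "0 0 -60 0 0 0" --pt "0 0 -110 0 0 0" --pt "0 0 -160 0 0 0" --pt "0 0 -175 0 0 0" --pt "0 0 -175 0 0 0"

```text
clock: 10.78
tool_pos: [0.5404, 0.051, 0.2471]
tcp_rot: [2.614, -0.001, 1.532]
wrist_force: [-0.7, 0.9, 0.5]
width: 1.0
```

```bash
python3 - <<'E'
from h import *; from station import *
st=read_state(); print(st["clock"],st["tool_pos"])
s=snapshot("top"); a=cv2.resize(s["pixels"][118:198,208:278],None,fx=6,fy=6,interpolation=cv2.INTER_CUBIC)
w=snapshot("scene"); b=cv2.resize(w["pixels"][155:235,265:335],None,fx=5,fy=6,interpolation=cv2.INTER_CUBIC); cv2.imwrite("pics/c10.png",np.hstack([a,b]))
s=snapshot("wrist"); cv2.imwrite("pics/w10.png",cv2.resize(s["pixels"],None,fx=1.5,fy=1.5,interpolation=cv2.INTER_CUBIC))
print(delta(st,down(-.182),[.471,-.2317,.15]))
E
```

```text
10.775 [0.54038332 0.05099132 0.24711747]
(array([-285.2,  -99.4,   54.3]), array([30.2, -2.2,  8. ]))
```

View pics/c10.png

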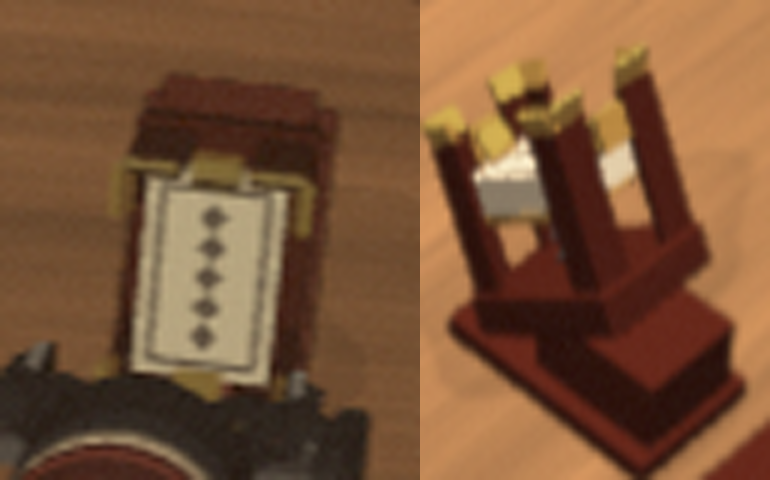

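View pics/w10.png

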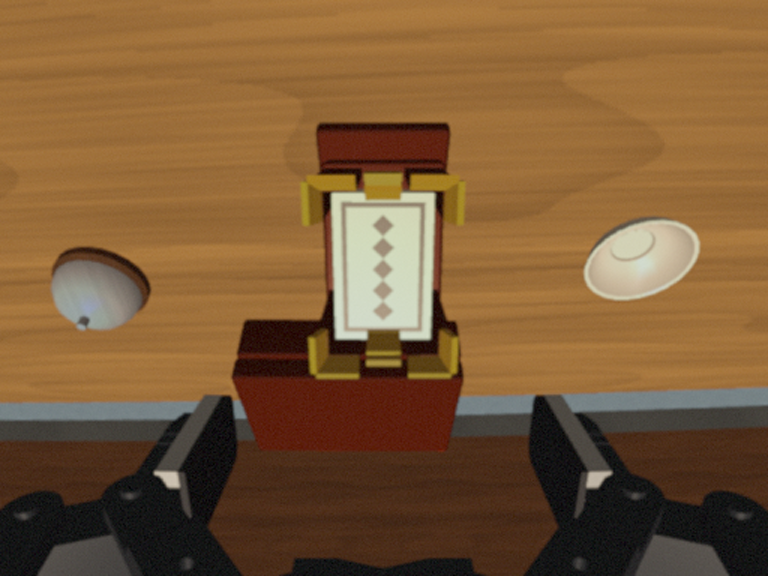

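Deck A is held under both catches (px 383,187 and 383,348). Going to deck_b.

apply_moves --pt "-50 -30 -20 6 0 2" --pt "-110 -50 0 15 -1 4" --pt "-170 -75 20 25 -2 6" --pt "-230 -99 40 30 -2.2 8" --pt "-285 -99 54 30.2 -2.2 8" --pt "-285 -99 54 30.2 -2.2 8" --pt "-285 -99 54 30.2 -2.2 8" --pt "-285 -99 54 30.2 -2.2 8"

```text
clock: 11.92
tool_pos: [0.4699, -0.2303, 0.1468]
tcp_rot: [-3.135, 0.0, 1.391]
wrist_force: [1.0, -0.6, 0.8]
width: 1.0
```

```bash
python3 - <<'E'
from h import *; from station import *
s=snapshot("wrist"); cv2.imwrite("pics/w11.png",cv2.resize(s["pixels"],None,fx=1.5,fy=1.5,interpolation=cv2.INTER_CUBIC)); st=read_state(); print(st["tool_pos"],st["tcp_rot"],st["clock"]); print(delta(st,down(-.182),[.471,-.2317,.015]))
E
```

```text
[ 0.46999925 -0.23030153  0.14722111] [-3.13572167e+00  7.58534462e-04  1.39091596e+00] 11.975
(array([ -1.1,   2. , 132.2]), array([-0.3,  0. ,  0.1]))
```

View pics/w11.png

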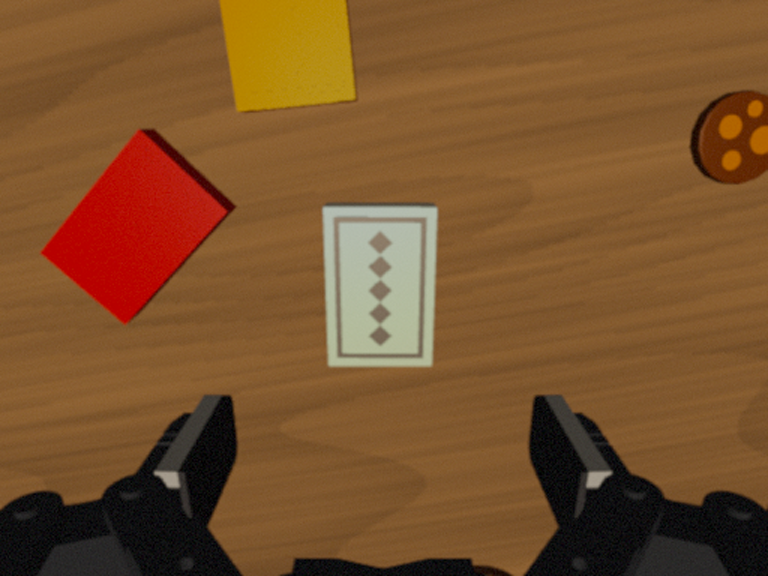

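Off-white deck_b at (381,287), with the red and orange look-alikes clear to the left and above. Descending.

apply_moves --pt "-1.2 1 50 -0.3 0 0" --pt "-1.2 1 95 -0.3 0 0" --pt "-1.2 1 125 -0.3 0 0" --pt "-1.2 1 134.5 -0.3 0 0" --pt "-1.2 1 134.5 -0.3 0 0" --pt "-1.2 1 134.5 -0.3 0 0"

```text
clock: 12.72
tool_pos: [0.4714, -0.2322, 0.0147]
tcp_rot: [3.139, 0.002, 1.391]
wrist_force: [0.2, -0.9, -0.0]
width: 1.001
```

```bash
python3 - <<'E'
from h import *; from station import *
s=snapshot("wrist"); st=read_state(); print(st["tool_pos"],st["tcp_rot"],st["clock"]); cv2.imwrite("pics/w12.png",cv2.resize(s["pixels"],None,fx=1.5,fy=1.5,interpolation=cv2.INTER_CUBIC)); print(delta(st,down(-.182),[.471,-.2317,.0125]))
E
```

```text
[ 0.47135834 -0.232312    0.01469495] [3.13895265e+00 2.21799109e-03 1.39130107e+00] 12.775
(array([ 0.5, -0.5,  2.2]), array([0.2, 0.1, 0.1]))
```

View pics/w12.png

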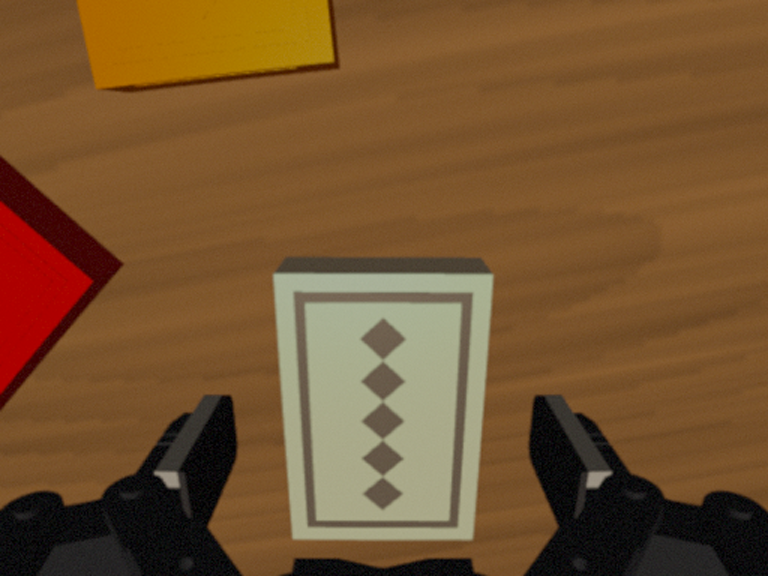

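```bash
python3 - <<'E'
from h import *; from station import *
s=snapshot("wrist"); st=read_state(); R0,p0=pose(st)
uv=crop([(473,540),(293,540),(274,274),(493,273)],0,0,1.5)
x,r=fit([(s,uv)],deck,[.47,-.23,-.18]); print(x,r, R0.inv().apply(np.array([x[0],x[1],0])-p0)*1000)
E
```

```text
[ 0.47151426 -0.23345062 -0.17998082] 1.0344679335190676 [-1.06742569  0.48068459 14.50553379]
```

apply_moves --pt "0.3 -1 2.5 0.2 0.1 0" --pt "0.3 -1 2.5 0.2 0.1 0" --pt "0.3 -1 2.5 0.2 0.1 0" --pt "0.3 -1 2.5 0.2 0.1 0" --pt "0.3 -1 2.5 0.2 0.1 0" --pt "0.3 -1 2.5 0.2 0.1 0" --pt "0.3 -1 2.5 0.2 0.1 0" --pt "0.3 -1 2.5 0.2 0.1 0" --jaw 255 --newtons 90

```text
clock: 13.82
tool_pos: [0.4712, -0.2325, 0.0133]
tcp_rot: [3.141, 0.001, 1.391]
wrist_force: [-0.8, 0.5, 6.0]
width: 0.646
```

```bash
python3 - <<'E'
from h import *; from station import *
s=snapshot("wrist"); st=read_state(); print(st["tool_pos"],st["tcp_rot"],st["clock"],st["width"]); cv2.imwrite("pics/w13.png",cv2.resize(s["pixels"],None,fx=1.5,fy=1.5,interpolation=cv2.INTER_CUBIC))
E
```

```text
[ 0.4711527  -0.23251602  0.0132876 ] [3.14087343e+00 1.15662795e-03 1.39098706e+00] 13.875 0.6491363128149953
```

View pics/w13.png

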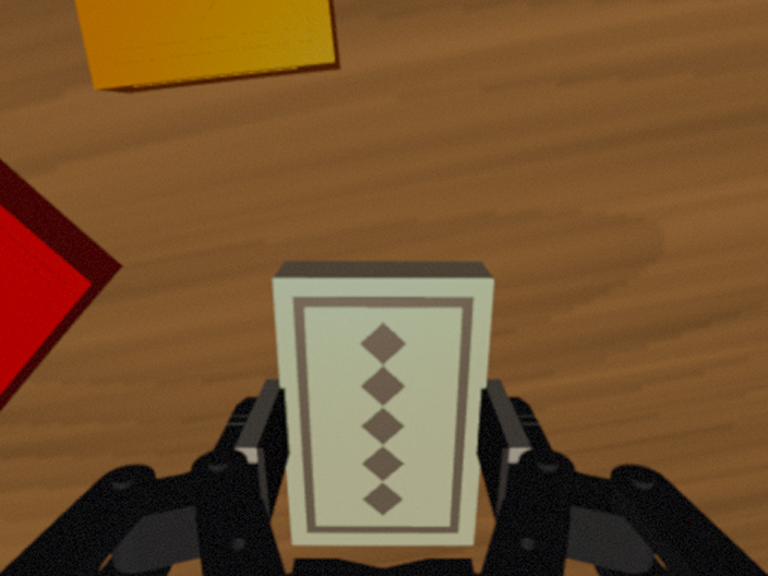

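```bash
python3 - <<'E'
from h import *; from station import *
s=snapshot("wrist"); st=read_state(); R0,p0=pose(st)
uv=crop([(474,545),(291,545),(273,278),(494,278)],0,0,1.5)
x,r=fit([(s,uv)],deck,[.47,-.23,-.18]); print(x,r, R0.inv().apply(np.array([x[0],x[1],0])-p0)*1000)
E
```

```text
[ 0.47205631 -0.23385769 -0.18259218] 1.037588685424879 [-1.14166782  1.10813761 13.27799119]
```

apply_moves --pt "0 0 -30 0 0 0" --pt "0 0 -80 0 0 0" --pt "0 0 -130 0 0 0" --pt "0 0 -190 0 0 0" --pt "0 0 -240 0 0 0" --pt "0 0 -240 0 0 0" --pt "0 0 -240 0 0 0"

```text
clock: 14.8
tool_pos: [0.4705, -0.2319, 0.2519]
tcp_rot: [-3.14, 0.0, 1.391]
wrist_force: [-0.2, -0.0, -1.3]
width: 0.644
```

```bash
python3 - <<'E'
from h import *; from station import *
s=snapshot("wrist"); st=read_state(); print(st["tool_pos"],st["tcp_rot"],st["clock"],st["width"]); cv2.imwrite("pics/w14.png",cv2.resize(s["pixels"],None,fx=1.5,fy=1.5,interpolation=cv2.INTER_CUBIC))
o=(-.0005,.0005,.0133)
for d in (.1,.03): print(delta(st,PT,tgt(d,o)))
E
```

```text
[ 0.47009342 -0.23158559  0.25080864] [-3.13871514e+00 -4.79142714e-04  1.39091916e+00] 14.85 0.6440531046183957
(array([292.5,  31.1,  34. ]), array([-30.1,   2.1,  -8. ]))
(array([297.4,  66. ,  94.5]), array([-30.1,   2.1,  -8. ]))
```

View pics/w14.png

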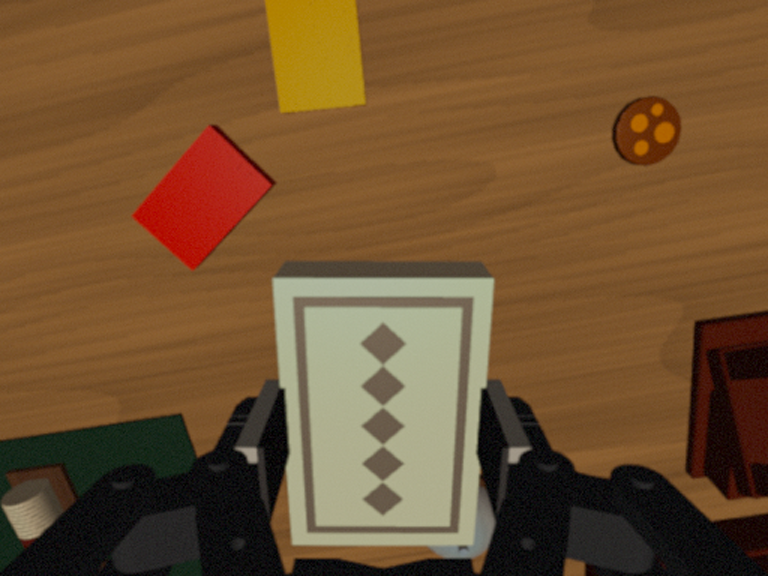

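apply_moves --pt "60 0 -20 -4 0 -2" --pt "120 0 -20 -12 1 -4" --pt "180 10 -10 -20 2 -6" --pt "240 20 10 -28 2 -8" --pt "292 31 34 -30 2.1 -8" --pt "292 31 34 -30 2.1 -8" --pt "292 31 34 -30 2.1 -8" --pt "292 31 34 -30 2.1 -8"

```text
clock: 15.85
tool_pos: [0.553, 0.0488, 0.2172]
tcp_rot: [2.62, 0.0, 1.531]
wrist_force: [-0.3, -0.5, -0.9]
width: 0.65
```

```bash
python3 - <<'E'
from h import *; from station import *
st=read_state(); o=(-.0005,.0008,.0133); print(st["clock"],rel(st,o)); print(delta(st,PT,tgt(.022,o)))
E
```

```text
15.85 (array([  0.5,  -1.8, 100.3]), array([ 0.1 , -0.04,  0.06]))
(array([ 1.9, -0.4, 78.3]), array([-0.1,  0. , -0.1]))
```

apply_moves --pt "1.9 -0.5 35 0 0 0" --pt "1.9 -0.5 65 0 0 0" --pt "1.9 -0.5 78 0 0 0" --pt "1.9 -0.5 78 0 0 0" --pt "1.9 -0.5 78 0 0 0"

```text
clock: 16.48
tool_pos: [0.5921, 0.0488, 0.151]
tcp_rot: [2.617, 0.0, 1.531]
wrist_force: [-0.2, 0.3, -0.8]
width: 0.648
```

```bash
python3 - <<'E'
from h import *; from station import *
st=read_state(); o=(-.0005,.0008,.0133); print(st["clock"],rel(st,o)); print(delta(st,PT,tgt(-.014,o)))
s=snapshot("wrist"); cv2.imwrite("pics/w15.png",cv2.resize(s["pixels"],None,fx=1.5,fy=1.5,interpolation=cv2.INTER_CUBIC))
E
```

```text
16.475 (array([ 1.3, -0.4, 23.3]), array([-0.03, -0.06,  0.09]))
(array([ 0.4, -1.3, 37.3]), array([ 0. ,  0.1, -0.1]))
```

View pics/w15.png

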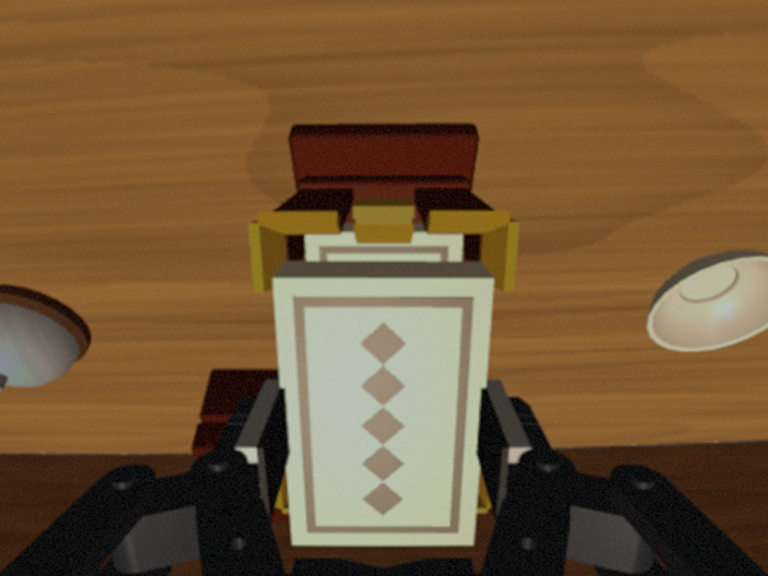

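apply_moves --pt "0.4 -1.3 6 0 0 0" --pt "0.4 -1.3 13 0 0 0" --pt "0.4 -1.3 20 0 0 0" --pt "0.4 -1.3 27 0 0 0" --pt "0.4 -1.3 33 0 0 0" --pt "0.4 -1.3 37 0 0 0" --pt "0.4 -1.3 37 0 0 0"

```text
clock: 17.4
tool_pos: [0.6102, 0.0487, 0.1191]
tcp_rot: [2.616, 0.0, 1.531]
wrist_force: [-2.9, 0.2, 2.9]
width: 0.647
```

```bash
python3 - <<'E'
from h import *; from station import *
st=read_state(); o=(-.0005,.0008,.0133); print(st["clock"],rel(st,o)); print(delta(st,PT,tgt(-.039,o)),pose(st)[0].inv().apply(st["wrist_force"]))
s=snapshot("wrist"); cv2.imwrite("pics/w16.png",cv2.resize(s["pixels"],None,fx=1.5,fy=1.5,interpolation=cv2.INTER_CUBIC))
E
```

```text
17.4 (array([  1. ,   0.2, -13.3]), array([-0.11, -0.05,  0.08]))
(array([-0.1, -1. , 25.7]), array([ 0.1,  0. , -0.1])) [ 0.06246033 -1.06261612 -3.93170002]
```

View pics/w16.png

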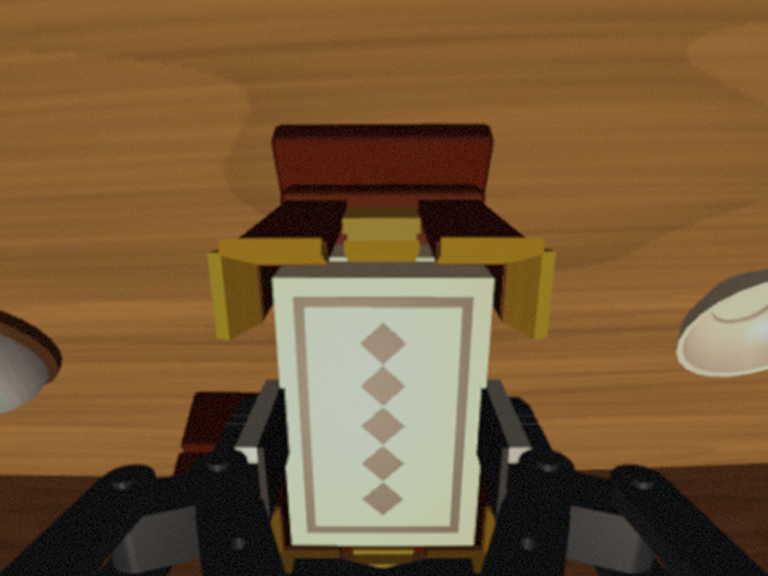

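apply_moves --pt "0 -1 5 0 0 0" --pt "0 -1 10 0 0 0" --pt "0 -1 15 0 0 0" --pt "0 -1 20 0 0 0" --pt "0 -1 24 0 0 0" --pt "0 -1 26 0 0 0" --pt "0 -1 26 0 0 0" --pt "0 -1 26 0 0 0"

```text
clock: 18.45
tool_pos: [0.6233, 0.0482, 0.0972]
tcp_rot: [2.613, -0.0, 1.531]
wrist_force: [-1.6, -0.2, 6.0]
width: 0.643
```

```bash
python3 - <<'E'
from h import *; from station import *
st=read_state(); o=(-.0005,.0008,.0133); print(st["clock"],rel(st,o)); print(st["width"],delta(st,PT,tgt(-.039,o)),pose(st)[0].inv().apply(st["wrist_force"]))
s=snapshot("wrist"); cv2.imwrite("pics/w17.png",cv2.resize(s["pixels"],None,fx=1.5,fy=1.5,interpolation=cv2.INTER_CUBIC))
E
```

```text
18.45 (array([  1.5,   0.2, -38.9]), array([-0.27, -0.04,  0.09]))
0.6425684261546111 (array([-0.2, -1.4,  0.1]), array([ 0.3,  0. , -0.1])) [-0.24576887  1.65683459 -5.99763056]
```

View pics/w17.png

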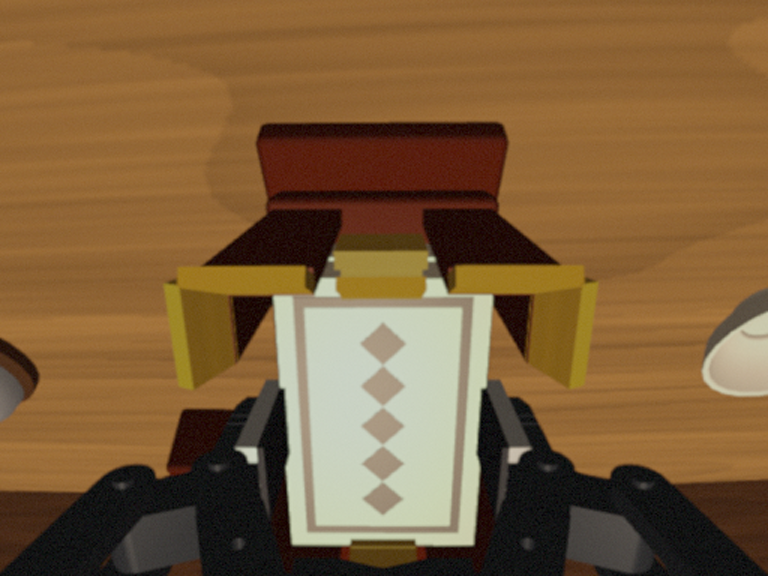

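apply_moves --pt "0 -1 1.5 0.2 0 0" --pt "0 -1 1.5 0.2 0 0" --pt "0 -1 1.5 0.2 0 0"

```text
clock: 18.88
tool_pos: [0.6239, 0.0482, 0.0961]
tcp_rot: [2.615, -0.0, 1.531]
wrist_force: [-1.2, 0.3, 5.0]
width: 0.647
```

apply_moves --pt "0 0 0 0 0 0" --pt "0 0 0 0 0 0" --pt "0 0 0 0 0 0" --pt "0 0 0 0 0 0" --pt "0 0 0 0 0 0" --jaw 0

```text
clock: 19.5
tool_pos: [0.6238, 0.0482, 0.0959]
tcp_rot: [2.615, -0.0, 1.531]
wrist_force: [0.4, 0.7, -0.2]
width: 0.999
```

```bash
python3 - <<'E'
from h import *; from station import *
st=read_state(); print(st["clock"],st["width"])
s=snapshot("wrist"); cv2.imwrite("pics/w18.png",cv2.resize(s["pixels"],None,fx=1.5,fy=1.5,interpolation=cv2.INTER_CUBIC))
E
```

```text
19.5 0.9985585914236552
```

View pics/w18.png

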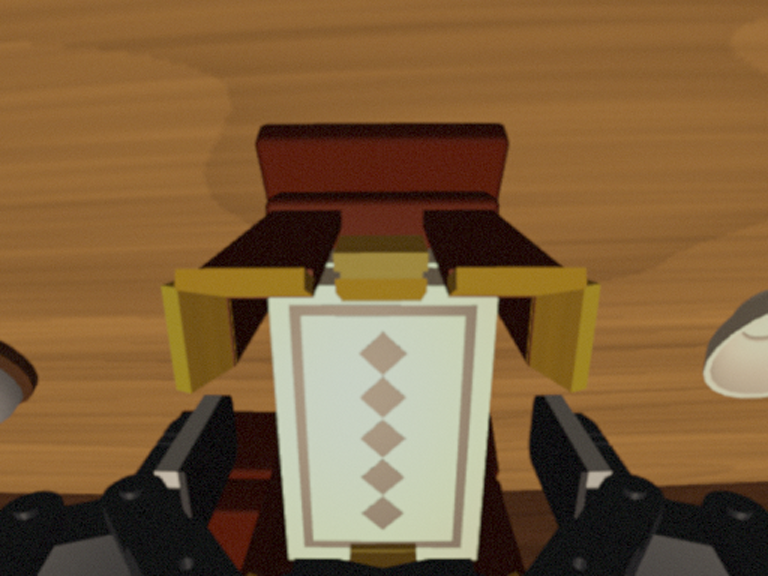

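Both noses are over the top deck (px 382,290 and 383,553). Retracting.

apply_moves --pt "0 0 -25 0 0 0" --pt "0 0 -60 0 0 0" --pt "0 0 -110 0 0 0" --pt "0 0 -160 0 0 0" --pt "0 0 -175 0 0 0" --pt "0 0 -175 0 0 0" --pt "0 0 -175 0 0 0"

```text
clock: 20.42
tool_pos: [0.5355, 0.0516, 0.2447]
tcp_rot: [2.619, -0.0, 1.531]
wrist_force: [1.2, 0.1, -0.2]
width: 0.996
```

```bash
python3 - <<'E'
from h import *; from station import *
st=read_state(); print(st["clock"],st["tool_pos"],st["wrist_force"])
w=snapshot("scene"); b=cv2.resize(w["pixels"][155:235,260:340],None,fx=7,fy=7,interpolation=cv2.INTER_CUBIC); cv2.imwrite("pics/c19.png",b); cv2.imwrite("pics/s19.png",w["pixels"])
s=snapshot("wrist"); cv2.imwrite("pics/w19.png",cv2.resize(s["pixels"][60:260,170:340],None,fx=3.5,fy=3,interpolation=cv2.INTER_CUBIC))
# project expected deck top at travel .052: top at -16mm
x=PR.apply(rect(.089,.058)+[0,0,-.016])+PP
print((proj(s,x)-[170,60]+.5)*[3.5,3]-.5)
E
```

```text
20.425 [0.53550889 0.05160731 0.24471531] [ 1.23987529  0.07750852 -0.1679769 ]
[[409.87266279 500.90998574]
 [192.9174427  501.22611129]
 [182.17634683 213.51906263]
 [419.45079087 213.07404154]]
```

View pics/c19.png

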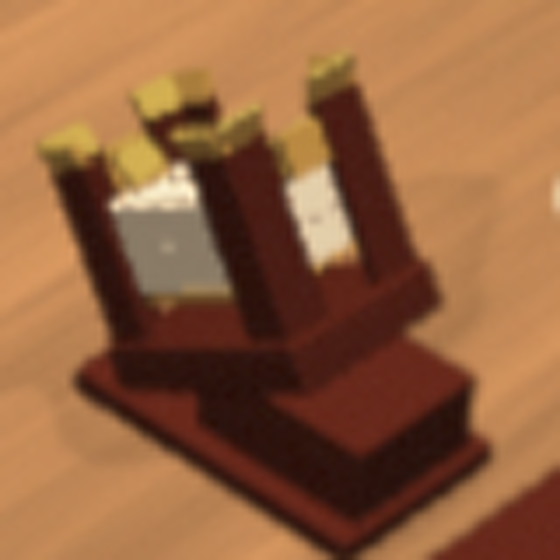

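View pics/w19.png

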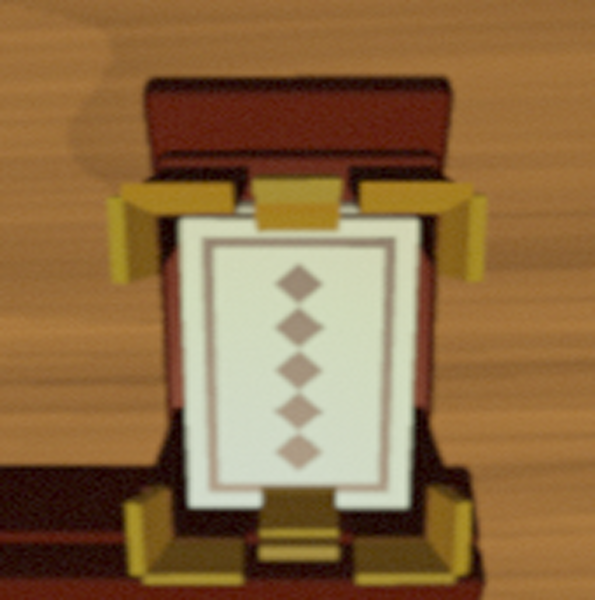

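View pics/s19.png

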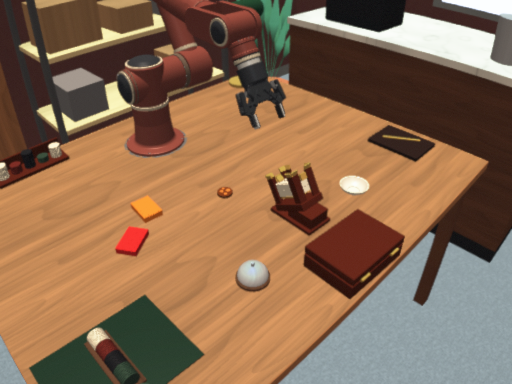

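```bash
python3 -c "
from station import *
print(sign_off())"
```

```text
the job is handed in; nothing more can be done
None
```

Both decks are in the dispenser as one flat pile, deck_a below and deck_b on top. I pushed each one down until the catches at both ends snapped over it, then let go and backed the arm away. The job was handed in just after the 20.4 s mark of the 58 s allowed.

- **Catches:** the last wrist view shows both noses over the top deck, and the pile stayed down after release. The scene view shows both decks between the posts with the platform under them.
- **Position:** the visible corners of the top deck match where they should be with the platform at about 52 mm of travel. One end sits roughly 2 mm up the slope, inside the 7 mm limit.
- **Bystanders:** the bell, dish and card guard look unmoved in the last scene picture, judged by eye. The gripper is well clear of everything.
- **Not measured:** I couldn't read the platform joint directly, so its final travel comes from the pictures and the arm's depth (about 58 mm at the end of the second push). The fingertips pressed lightly on the table, about 6 N, while gripping each deck.

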